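# Load the badge board on the programming jig and hold the press frame down

### The job

Load the badge board - the one with the large lanyard eye - onto the programming jig, components up: eye over the tall post, small hole over the short pin, lying flat on the white sprung plate, and let go of it. Then swing the jig's spring-open press frame down by its front bar until it presses the board fully home on the test pins (about 4 mm down), and keep it held there while the board is being programmed: it springs open if let go, so finish with the robot still holding the frame fully down. Leave the other things on the bench where they are.

Things in the scene. Friction and masses are not known exactly. Their poses are not given: they have to be found in the camera images.
- badge: badge board, dark purple circuit-board sandwich 100 x 56 x 8 mm, 60 to 130 g, lying flat, components up. Origin: centre of its underside; x along its length towards the small hole, z up out of the component side. Components stand under 4 mm above its top, clear of the long edges; grip it across the 56 mm width at mid-length. Two through holes lie on its centre line.
- eye (a point): centre of the lanyard eye at the badge board's underside, 36 mm from its centre towards -x: a 14 mm round hole with a bright metal rim
- small_hole (a point): centre of the small hole at the badge board's underside, 36 mm from its centre towards +x: 8 mm round
- jig: programming jig, fixed: base 140 mm wide, x = -65 to +115 mm, top 24 mm above the bench. Origin on the bench, under the middle of the board's place; x points from its front (robot's side) to the hinge. A white sprung plate 92 x 44 mm, top 36 mm above the bench, carries the board: loaded, the board's origin is 36 mm above the jig's and their axes agree (eye to the front).
- tall_post (a point): tip of the tall post, diameter 9 mm, with a 5 mm conical tip, on the jig at x = -36 mm, 54 mm above the bench: takes the lanyard eye (2.5 mm play all round)
- short_pin (a point): tip of the short pin, diameter 4 mm, on the jig at x = +36 mm, 46 mm above the bench: takes the small hole (2 mm play all round)
- hinge (a point): middle of the press frame's hinge line, on the jig at x = +80 mm, 52 mm above the bench; the line runs along the jig's y
- front_bar (a point): middle of the press frame's front bar: round, black, diameter 14 mm, along the jig's y, 102 mm free between the side arms, 180 mm from the hinge line. Open, it stands high over the hinge; closed, it is 52 mm above the bench, 100 mm in front of the jig's origin, only bench under it. Pinch it from above (it turns between the fingers as the frame swings) or push it.
- frame (a joint): angle of the aluminium press frame, rad: 1.7 open (just past upright, kept there by its spring), 0 level, closed. Side arms at y = +-56 mm; two bridges, 50 and 110 mm from the hinge line, each with two white pushers that press on the board. The spring takes 1 to 2 N at the bar, the pins raise it to about 6 N over the last 0.1 rad; then a firm stop, at about 0.01 with the board in.
- nest (a joint): travel of the white sprung plate, m: 0 up, 0.004 fully down, where the board is home on the test pins. Only pressing on a loaded board moves it.
- spare_board: bystander: another dark purple board, 80 x 56 x 8 mm, without an eye. Origin: centre of its underside
- paste_tub: bystander: round tub, diameter 64, height 32 mm; origin under its centre
- flux_tub: bystander: small round tub, diameter 44, height 24 mm; origin under its centre
- vial: bystander: clear upright vial with a cap, diameter 28, height 53 mm; origin under its centre
- screwdriver: bystander: screwdriver lying on the bench, 170 mm long
- solder_spool: bystander: upright spool of solder, diameter 60, height 46 mm; origin under its centre
- sponge_tray: bystander: black sponge tray 95 x 75 x 22 mm; origin under its centre
- cutters: bystander: flush cutters lying on the bench, 115 mm long, 46 mm wide
There are look-alikes about, which are no part of the job. Leave any red or yellow look-alike of the badge alone.

How it is judged:
By the outcome, as a careful person would: the job done as asked, in the order asked, and still so for the second after the job is handed in, while the arm keeps its last pose, push and grip.
It also fails if it takes over 72 s, if anything falls off the work surface, if the arm or the gripper's body presses on something with over 40 N, if the wrist force passes 120 N, or if a joint passes its speed limit or range.

### The arm

A 6-joint arm with a two-finger parallel gripper is mounted at the origin on the work surface. World frame = base frame: x ahead of the robot, y to its left, z up, the work surface at z = 0. Lengths are in m, angles in rad, forces in N, time in s.
With the tool pointing down it reaches from about 0.35 to 0.775 m from the base axis. Payload 5.5 kg.
Tool frame: the origin (TCP) lies on the mounting face of the last link; the fingertips stand 173 mm ahead of it and the grasp point (between the pads) lies 155 mm ahead of it; z points along the fingers, y is the line along which they close (so a half turn about z gives the same grasp; the last joint's range is limited). The gripper opens to 85 mm and grips with 20 to 120 N. Pads are 22 mm wide; open, the fingers measure 114 mm over their backs; the gripper's body (76 mm by 85 mm) begins 54 mm behind the grasp point. The pads swing forward as they close: fully open they stand 13 mm farther back than shut.
Start: joints at [1.105, 0.313, 0.046, 1.304, 0, 1.431], TCP at [0.184, 0.545, 0.405] pointing down, gripper open.
Joint ranges: [-2.76, 2.76], [-0.86, 1.69], [-1.03, 1.26], [-2.2, 2.34], [-1.47, 1.5], [-3.14, 3.14]. Speed limits (rad/s): [2.57, 2.57, 3.14, 3.14, 3.14, 3.14].

### API

Orientations are given as a 3x3 rotation matrix whose columns are the frame's x, y, z axes.
In Python, from cell import status, capture, robot, nets gives the robot as it stands.
- The arm moves only by the shell command python3 -m inch 'ROWS' [FORCE]. ROWS is JSON, a list of rows, each an object of numbers: "gripper": the opening, from 0 (shut) to 1 (fully open); "dx", "dy", "dz": the shift along the tool's x, y, z scaled (see below); "twist": the turn about the tool's z scaled (see below). In form: [{"gripper": .., "dx": .., "dy": .., "dz": .., "twist": ..}, ...]. A call has 1 to 5 rows; each row shifts and turns the commanded pose from where the row before left it, along the tool's axes as they then stand; what a row does not reach is not made up. The controller multiplies each number of a shift by 30 mm and each number of a turn by 4 degrees. A row lasts 1/8 s, in which the tool goes at most 62.5 mm and 10.7 degrees, less where a joint would pass 70% of its speed; a pose out of reach is approached as far as the arm can. A call with a number of a shift or a turn outside -1 to 1 is refused whole. A call with a gripper value outside its range is refused whole. The fingers move at their own pace and stop on an object; FORCE is the grip in N (left out, the last holds). Time passes only in rows, so rows that do not move let the fingers close. It gives the time, the measured TCP pose, the force, the opening and the grip force at its end, in the units of the state.
- status.get_obs(): the state, without advancing time (a new reading comes with each control period).
- capture(name): name is "scene" or "top" or "wrist"; returns a dict with "color" (480x640x3 uint8, red, green, blue), "fx", "fy", "cx", "cy" (pixels), "R" (3x3) and "t" (3): a world point X has camera coordinates R X + t. Camera axes: x right, y down, z forward; pixel columns grow to the right and rows downward; lengths in m; the calibration is good to about 2 mm. A picture is of the moment at which its call begins. There is no depth.
- robot.hand_in(): hands the job in; it is judged then, once.
Trained networks look in the newest picture that a camera, given by its name, has taken for a name from the list of things; names that differ only in an ending like _2 or _b are one class to them, and where a whole thing is asked for, a point or a joint stands for the part that bears it (a point fixed in the world has none). Each returns a list of dicts, best first, with "confidence" (0 to 1); they miss things now and then, are a little off and sometimes report something else, mostly with a low value. They report only what shows in the picture. A call takes as long as a camera call. They do not tell look-alikes from the thing itself.
- nets.look_for(name, camera): "rect" ([left, top, width, height] in pixels, round what is visible of it).
- nets.trace(name, camera): "region" (480x640 bool, what is visible of it) and "rect" ([left, top, width, height] in pixels, round what is visible of it).
- nets.landmark_of(name, camera): "location" ([column, row] in pixels: a listed point, or the origin of a listed thing).
The state is a dict: "t": time; "joint_positions": joint angles; "qd": joint speeds; "tau": joint torques, N m; "tcp_pos": TCP position; "tcp_rot": TCP orientation; "force": force on the tool from outside, world axes, zero at the start; "moment": the same for the moment, N m; "grip_width": finger opening in m; "grasp_force": force on a finger pad.
Only numpy, scipy, OpenCV 4.12 (cv2) and the standard library are available. Lean on these libraries where they do the work, as an engineer would, in place of code of your own. Each camera call takes 0.05 s, during which the arm holds its last target. There are 200 camera calls.

## Working session

There is one attempt and no reset: what is moved stays moved. The work goes in short steps, Python scripts to look and compute and a shell command to move; the robot and the scene stay as the last step left them, time stands still between calls to the robot, and variables do not carry over. Pictures are saved under pics/ and viewed, at most 13 in all, crops included, and the job is handed in when it is done.

```bash
mkdir -p pics; ls; cat > h.py <<'E'
import numpy as np, cv2, sys
from cell import status, capture, robot, nets
def ray(c,uv,z):
    R=np.array(c["R"]);t=np.array(c["t"])
    d=R.T@np.array([(uv[0]-c["cx"])/c["fx"],(uv[1]-c["cy"])/c["fy"],1]);o=-R.T@t
    return o+d*(z-o[2])/d[2]
def proj(c,X):
    p=np.array(c["R"])@np.array(X)+np.array(c["t"]);return [c["fx"]*p[0]/p[2]+c["cx"],c["fy"]*p[1]/p[2]+c["cy"]]
def save(c,n): cv2.imwrite("pics/"+n,cv2.cvtColor(c["color"],cv2.COLOR_RGB2BGR))
def tool(p):
    "shift from the present TCP to p in units of dx,dy,dz"
    s=status.get_obs();return np.array(s["tcp_rot"]).T@(np.array(p)-s["tcp_pos"])/0.03
E
python3 - <<'E'
from h import *
Z=dict(badge=0,eye=0.008,small_hole=0.008,jig=0,tall_post=.054,short_pin=.046,hinge=.052,spare_board=0,paste_tub=0,flux_tub=0,vial=0,solder_spool=0,sponge_tray=0,screwdriver=0,cutters=0)
for cam in ["top","scene"]:
    c=capture(cam); save(c,cam+"1.png")
    for n in ["badge","eye","small_hole","jig","tall_post","short_pin","hinge","front_bar"]+([] if cam=="scene" else ["spare_board","paste_tub","vial"]):
        for r in nets.landmark_of(n,cam):
            if r["confidence"]>.2: print(cam,n,round(r["confidence"],2),np.round(r["location"]),np.round(ray(c,r["location"],Z.get(n,.23)),3))
s=status.get_obs();print(s)
E
```

```text
pics
top badge 0.95 [456. 362.] [ 0.244 -0.346  0.   ]
top badge 0.81 [244. 129.] [0.762 0.098 0.   ]
top badge 0.68 [398. 185.] [ 0.628 -0.242  0.   ]
top badge 0.61 [453. 167.] [ 0.668 -0.368  0.   ]
top eye 0.87 [440. 177.] [ 0.643 -0.336  0.008]
top eye 0.82 [454. 346.] [ 0.278 -0.34   0.008]
top eye 0.67 [403. 196.] [ 0.601 -0.251  0.008]
top eye 0.66 [227. 123.] [0.773 0.137 0.008]
top small_hole 0.85 [390. 169.] [ 0.663 -0.226  0.008]
top small_hole 0.75 [255. 134.] [0.747 0.072 0.008]
top small_hole 0.68 [463. 159.] [ 0.684 -0.39   0.008]
top small_hole 0.58 [460. 378.] [ 0.214 -0.349  0.008]
top jig 0.63 [275. 227.] [0.538 0.03  0.   ]
top tall_post 0.88 [279. 241.] [0.496 0.019 0.054]
top tall_post 0.23 [277. 226.] [0.528 0.023 0.054]
top short_pin 0.76 [276. 209.] [0.565 0.026 0.046]
top short_pin 0.52 [278. 227.] [0.528 0.022 0.046]
top hinge 0.91 [276. 186.] [0.614 0.024 0.052]
top hinge 0.69 [343. 144.] [ 0.704 -0.119  0.052]
top front_bar 0.66 [267. 139.] [0.643 0.03  0.23 ]
top front_bar 0.3 [339. 142.] [ 0.637 -0.092  0.23 ]
top spare_board 0.7 [401. 273.] [ 0.432 -0
[... 1115 characters left out ...]
2, 1.30364102e+00,
       1.09659063e-05, 1.43117593e+00]), 'qd': array([-0.00186781,  0.00026586, -0.00013983, -0.00028761,  0.00070023,
       -0.00179988]), 'tau': array([-1.20704208e-03, -4.80475724e+01,  2.98821384e+01,  3.65317419e-04,
       -2.88052124e-04, -8.85961981e-06]), 'tcp_pos': array([0.18406263, 0.54476532, 0.40471412]), 'tcp_rot': array([[-9.47397252e-01,  3.20060069e-01,  9.02924836e-06],
       [ 3.20060069e-01,  9.47397251e-01,  4.24133270e-05],
       [ 5.02052728e-06,  4.30721713e-05, -9.99999999e-01]]), 'force': array([-0.62473833, -0.01305128, -0.15623244]), 'moment': array([0.00454247, 0.00218009, 0.00020414]), 'grasp_force': 0.0, 'grip_width': 0.08515956297628584}
```

View top.

View pics/top1.png

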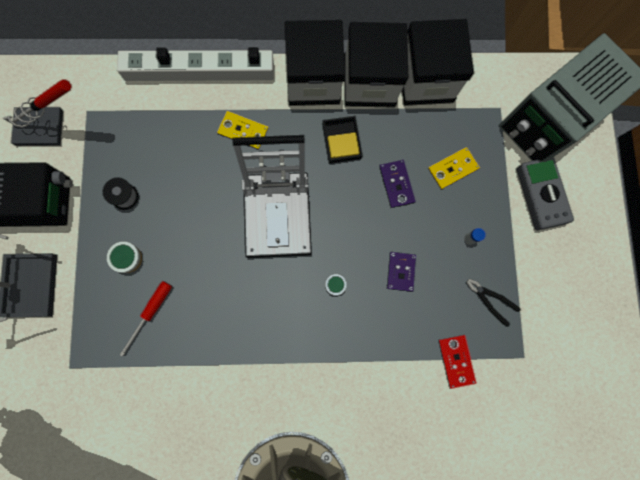

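```bash
python3 - <<'E'
import cv2,numpy as np
a=cv2.imread("pics/top1.png")
x=[cv2.resize(a[v-45:v+45,u-45:u+45],(390,290),interpolation=3) for u,v in [(456,362),(244,129),(398,185),(453,167)]]
cv2.imwrite("pics/crop1.png",np.vstack([np.hstack(x[:2]),np.hstack(x[2:])]))
E
```

```text
(no output)
```

View pics/crop1.png

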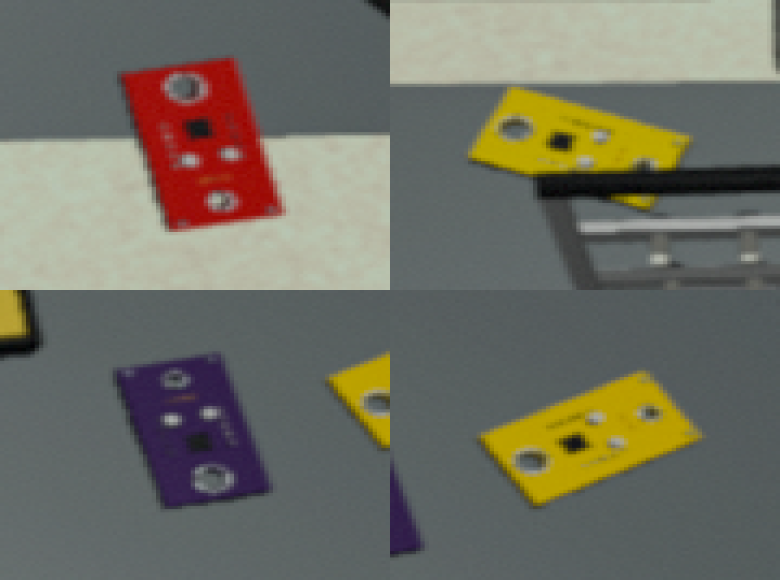

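Candidates: red (456,362), yellow (244,129), yellow (453,167), purple without an eye at (401,273), and purple with a large rimmed eye at (398,185). I choose the last: it is the purple one with the eye at (403,196), lower end, and the small hole at the top. The jig is at about (277,225), eye end towards the robot.

```bash

python3 -m inch '[{"dx":-1,"dy":-0.9},{"dx":-1,"dy":-0.9},{"dx":-1,"dy":-0.9},{"dx":-1,"dy":-0.9},{"dx":-1,"dy":-0.9}]' 
python3 -m inch '[{"dx":-1,"dy":-0.9},{"dx":-1,"dy":-0.9},{"dx":-1,"dy":-0.9},{"dx":-1,"dy":-0.9},{"dx":-1,"dy":-0.9}]' >/dev/null
python3 -m inch '[{"dx":-1,"dy":-0.9},{"dx":-1,"dy":-0.9},{"dx":-1,"dy":-0.9},{"dx":-1,"dy":-0.9},{"dx":-1,"dy":-0.9}]' >/dev/null
python3 -m inch '[{"dx":-1,"dy":-0.9},{"dx":-1,"dy":-0.9},{"dx":-1,"dy":-0.9},{"dx":-1,"dy":-0.9},{"dx":-1,"dy":-0.9}]' >/dev/null
python3 -m inch '[{"dx":-1,"dy":-0.9},{"dx":-1,"dy":-0.9},{"twist":-1,"dz":0.3},{"twist":-1,"dz":0.3},{"twist":-1,"dz":0.3}]' >/dev/null
python3 -m inch '[{"twist":-1,"dz":0.3},{"twist":-1,"dz":0.3},{"twist":-1,"dz":0.3},{"twist":-1,"dz":0.3},{"twist":-0.8,"dz":0.3}]'
python3 - <<'E'
from h import *
c=capture("wrist"); save(c,"w1.png")
P={}
for n,z in [("badge",0),("eye",.008),("small_hole",.008)]:
    for r in nets.landmark_of(n,"wrist"): print(n,round(r["confidence"],2),np.round(r["location"]),np.round(ray(c,r["location"],z),4))
print(c["t"],status.get_obs()["tcp_rot"])
E
```

```text
[-0.575426   -0.03667876  0.3799177 ] [[-9.47414657e-01  3.20008534e-01  7.72415318e-05]
 [ 3.20008541e-01  9.47414650e-01  1.17790359e-04]
 [-3.54858388e-05  1.36314262e-04 -9.99999990e-01]]validation failed for argument at $[0]...
validation failed for argument at $[0]...
validation failed for argument at $[0]...
validation failed for argument at $[0]...
validation failed for argument at $[0]...
validation failed for argument at $[0]...
```

View pics/w1.png

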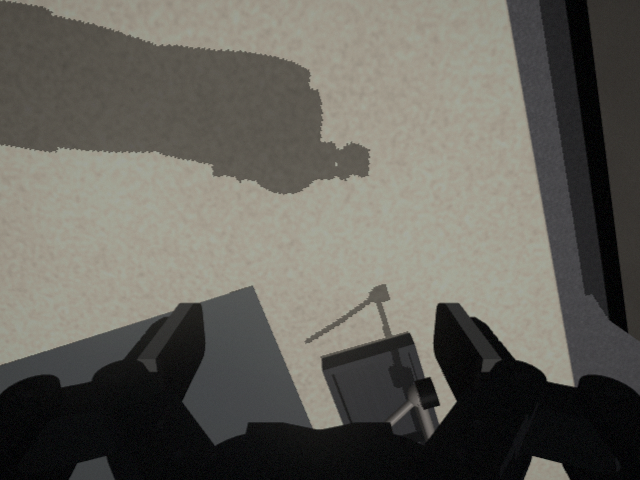

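The picture is from the start pose (bench only, since the move was refused). The rows probably need every key.

```bash

python3 -m inch '[{"gripper":1,"dx":-1,"dy":-0.9,"dz":0,"twist":0},{"gripper":1,"dx":-1,"dy":-0.9,"dz":0,"twist":0},{"gripper":1,"dx":-1,"dy":-0.9,"dz":0,"twist":0},{"gripper":1,"dx":-1,"dy":-0.9,"dz":0,"twist":0},{"gripper":1,"dx":-1,"dy":-0.9,"dz":0,"twist":0}]' 40 &&
python3 -m inch '[{"gripper":1,"dx":-1,"dy":-0.9,"dz":0,"twist":0},{"gripper":1,"dx":-1,"dy":-0.9,"dz":0,"twist":0},{"gripper":1,"dx":-1,"dy":-0.9,"dz":0,"twist":0},{"gripper":1,"dx":-1,"dy":-0.9,"dz":0,"twist":0},{"gripper":1,"dx":-1,"dy":-0.9,"dz":0,"twist":0}]'
```

```text
t: 1.88
tcp_pos: [0.2834, 0.3677, 0.4049]
tcp_rot: [[-0.947, 0.32, 0.001], [0.32, 0.947, 0.0], [-0.0, 0.001, -1.0]]
force: [0.3, -0.4, 0.2]
grip_width: 0.0853
grasp_force: 0.0
t: 2.5
tcp_pos: [0.3823, 0.1917, 0.4049]
tcp_rot: [[-0.947, 0.32, 0.001], [0.32, 0.947, 0.0], [-0.001, 0.001, -1.0]]
force: [0.1, 0.8, -0.6]
grip_width: 0.0853
grasp_force: 0.0
```

```bash

python3 -m inch '[{"gripper":1,"dx":-1,"dy":-0.9,"dz":0,"twist":0},{"gripper":1,"dx":-1,"dy":-0.9,"dz":0,"twist":0},{"gripper":1,"dx":-1,"dy":-0.9,"dz":0,"twist":0},{"gripper":1,"dx":-1,"dy":-0.9,"dz":0,"twist":0},{"gripper":1,"dx":-1,"dy":-0.9,"dz":0,"twist":0}]' >/dev/null &&
python3 -m inch '[{"gripper":1,"dx":-1,"dy":-0.9,"dz":0,"twist":0},{"gripper":1,"dx":-1,"dy":-0.9,"dz":0,"twist":0},{"gripper":1,"dx":-1,"dy":-0.9,"dz":0,"twist":0},{"gripper":1,"dx":-1,"dy":-0.9,"dz":0,"twist":0},{"gripper":1,"dx":-1,"dy":-0.9,"dz":0,"twist":0}]' >/dev/null &&
python3 -m inch '[{"gripper":1,"dx":-1,"dy":-0.9,"dz":0,"twist":0},{"gripper":1,"dx":-1,"dy":-0.9,"dz":0,"twist":0},{"gripper":1,"dx":0,"dy":0,"dz":0.3,"twist":-1},{"gripper":1,"dx":0,"dy":0,"dz":0.3,"twist":-1},{"gripper":1,"dx":0,"dy":0,"dz":0.3,"twist":-1}]' >/dev/null &&
python3 -m inch '[{"gripper":1,"dx":0,"dy":0,"dz":0.3,"twist":-1},{"gripper":1,"dx":0,"dy":0,"dz":0.3,"twist":-1},{"gripper":1,"dx":0,"dy":0,"dz":0.3,"twist":-1},{"gripper":1,"dx":0,"dy":0,"dz":0.3,"twist":-1},{"gripper":1,"dx":0,"dy":0,"dz":0.3,"twist":-0.8}]'
python3 - <<'E'
from h import *
c=capture("wrist"); save(c,"w2.png")
for n,z in [("badge",0),("eye",.008),("small_hole",.008)]:
    for r in nets.landmark_of(n,"wrist"): print(n,round(r["confidence"],2),np.round(r["location"]),np.round(ray(c,r["location"],z),4))
E
```

```text
t: 5.0
tcp_pos: [0.6192, -0.2292, 0.3323]
tcp_rot: [[-0.976, -0.219, -0.0], [-0.219, 0.976, 0.0], [0.0, 0.0, -1.0]]
force: [-0.2, 0.6, 0.9]
grip_width: 0.0853
grasp_force: 0.0
badge 0.87 [301. 227.] [ 0.6315 -0.2405  0.    ]
badge 0.69 [135. 233.] [ 0.6654 -0.3691  0.    ]
eye 0.89 [298. 179.] [ 0.5933 -0.2505  0.008 ]
eye 0.69 [178. 220.] [ 0.6447 -0.3341  0.008 ]
small_hole 0.98 [ 95. 242.] [ 0.677  -0.3961  0.008 ]
small_hole 0.75 [410. 358.] [ 0.724  -0.1248  0.008 ]
small_hole 0.67 [303. 268.] [ 0.6624 -0.2316  0.008 ]
```

View pics/w2.png

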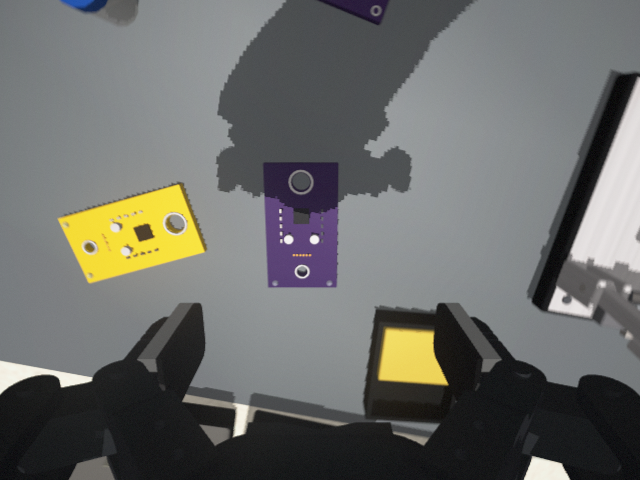

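Purple badge near the image centre: large eye at (301,182), small hole at (302,271); yellow look-alike clear on the left, tray at lower right.

```bash
python3 - <<'E'
from h import *
c=capture("wrist")
img=c["color"].astype(int)
hsv=cv2.cvtColor(c["color"],cv2.COLOR_RGB2HSV)
m=((hsv[...,0]>115)&(hsv[...,0]<150)&(hsv[...,1]>90)).astype(np.uint8); m[:130]=0;m[300:]=0
m=cv2.morphologyEx(m,cv2.MORPH_CLOSE,np.ones((25,25)))
n,l,st,ce=cv2.connectedComponentsWithStats(m);i=1+st[1:,4].argmax()
cs,_=cv2.findContours((l==i).astype(np.uint8),0,2)
r=cv2.minAreaRect(max(cs,key=cv2.contourArea));print(st[i],r)
P=np.array([ray(c,p,.008) for p in cv2.boxPoints(r)]);print(P.round(4),P.mean(0))
e=ray(c,(301,182),.008);h=ray(c,(302,271),.008);print(e,h,(e+h)/2,np.degrees(np.arctan2(*(h-e)[1::-1])))
ctr=P.mean(0);print(tool([ctr[0],ctr[1],.155+.006]))
E
```

```text
[ 264  163   74  124 8788] ((300.5, 224.5), (123.0, 73.0), 90.0)
[[ 0.5871 -0.2771  0.008 ]
 [ 0.5755 -0.2243  0.008 ]
 [ 0.6719 -0.2016  0.008 ]
 [ 0.6847 -0.2597  0.008 ]] [ 0.62981048 -0.24067189  0.008     ]
[ 0.59505657 -0.24746889  0.008     ] [ 0.66522677 -0.23212101  0.008     ] [ 0.63014167 -0.23979495  0.008     ] 12.337644290374135
[-0.25814247 -0.44590509  5.73377049]
```

```bash

python3 -m inch '[{"gripper":0.85,"dx":-0.26,"dy":-0.43,"dz":0.8,"twist":0},{"gripper":0.85,"dx":0,"dy":0,"dz":1,"twist":0},{"gripper":0.85,"dx":0,"dy":0,"dz":1,"twist":0},{"gripper":0.85,"dx":0,"dy":0,"dz":1,"twist":0},{"gripper":0.85,"dx":0,"dy":0,"dz":0.9,"twist":0}]' 40 &&
python3 -m inch '[{"gripper":0.85,"dx":0,"dy":0,"dz":0.3,"twist":0},{"gripper":0.85,"dx":0,"dy":0,"dz":0.2,"twist":0},{"gripper":0.85,"dx":0,"dy":0,"dz":0,"twist":0}]'
python3 - <<'E'
from h import *
c=capture("wrist"); save(c,"w3.png")
E
```

```text
t: 5.88
tcp_pos: [0.6298, -0.2402, 0.1912]
tcp_rot: [[-0.976, -0.216, 0.001], [-0.216, 0.976, -0.0], [-0.001, -0.0, -1.0]]
force: [-0.4, -0.8, 0.1]
grip_width: 0.073
grasp_force: 0.0
t: 6.25
tcp_pos: [0.63, -0.2403, 0.1774]
tcp_rot: [[-0.976, -0.217, 0.001], [-0.217, 0.976, -0.0], [-0.001, -0.001, -1.0]]
force: [0.9, 0.6, 0.4]
grip_width: 0.0725
grasp_force: 0.0
```

View pics/w3.png

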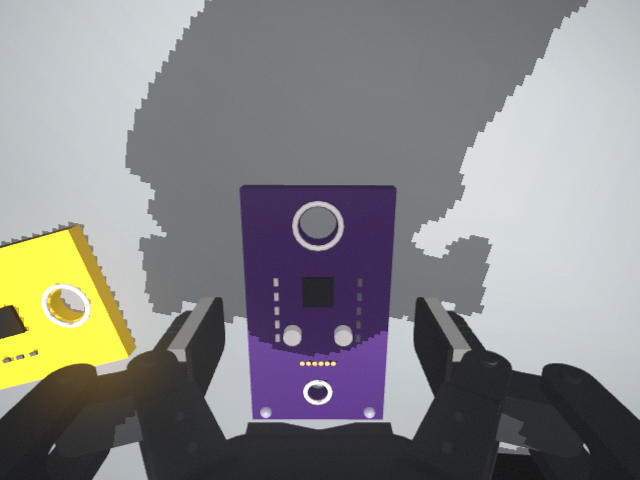

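The board sits between the pads, eye at (318,226), small hole at (318,392). Lower and close.

```bash

python3 -m inch '[{"gripper":0.85,"dx":0,"dy":0,"dz":0.15,"twist":0},{"gripper":0.5,"dx":0,"dy":0,"dz":0,"twist":0},{"gripper":0.5,"dx":0,"dy":0,"dz":0,"twist":0},{"gripper":0.5,"dx":0,"dy":0,"dz":0,"twist":0},{"gripper":0.5,"dx":0,"dy":0,"dz":0,"twist":0}]' 40
python3 - <<'E'
from h import *
c=capture("wrist")
for n,z in [("eye",.008),("small_hole",.008)]:
    for r in nets.landmark_of(n,"wrist"): print(n,round(r["confidence"],2),np.round(r["location"]),np.round(ray(c,r["location"],z),4))
E
```

```text
t: 6.92
tcp_pos: [0.6298, -0.2402, 0.1728]
tcp_rot: [[-0.976, -0.217, 0.001], [-0.217, 0.976, -0.0], [-0.001, -0.0, -1.0]]
force: [-0.3, 0.3, 5.1]
grip_width: 0.0543
grasp_force: 42.8
eye 0.85 [ 72. 300.] [ 0.642 -0.332  0.008]
eye 0.76 [318. 226.] [ 0.594  -0.2477  0.008 ]
small_hole 0.94 [320. 386.] [ 0.6592 -0.2324  0.008 ]
small_hole 0.18 [321. 310.] [ 0.6259 -0.2396  0.008 ]
```

```bash

python3 -m inch '[{"gripper":0.5,"dx":0,"dy":0,"dz":-0.4,"twist":0},{"gripper":0.5,"dx":0,"dy":0,"dz":-0.8,"twist":0},{"gripper":0.5,"dx":0,"dy":0,"dz":-1,"twist":0},{"gripper":0.5,"dx":0,"dy":0,"dz":-1,"twist":0},{"gripper":0.5,"dx":0,"dy":0,"dz":-1,"twist":0}]' 40 &&
python3 -m inch '[{"gripper":0.5,"dx":0.4,"dy":0.8,"dz":-0.8,"twist":0},{"gripper":0.5,"dx":0.4,"dy":0.8,"dz":0,"twist":0},{"gripper":0.5,"dx":0.4,"dy":0.8,"dz":0,"twist":0},{"gripper":0.5,"dx":0,"dy":0.6,"dz":0,"twist":0},{"gripper":0.5,"dx":0,"dy":0,"dz":0,"twist":0.8}]' &&
python3 -m inch '[{"gripper":0.5,"dx":0,"dy":0,"dz":0,"twist":0.8},{"gripper":0.5,"dx":0,"dy":0,"dz":0,"twist":0.8},{"gripper":0.5,"dx":0,"dy":0,"dz":0,"twist":0.8},{"gripper":0.5,"dx":0,"dy":0,"dz":0,"twist":0},{"gripper":0.5,"dx":0,"dy":0,"dz":0,"twist":0}]'
python3 - <<'E'
from h import *
c=capture("wrist");save(c,"w4.png"); s=status.get_obs(); T=s["tcp_pos"];R=np.array(s["tcp_rot"])
zb=T[2]-.1728+.008
for n,z in [("eye",zb),("small_hole",zb),("tall_post",.054),("short_pin",.046),("jig",0),("hinge",.052)]:
    for r in nets.landmark_of(n,"wrist"):
        p=ray(c,r["location"],z); print(n,round(r["confidence"],2),np.round(r["location"]),np.round(p,4),(R.T@(p-T)).round(4))
E
```

```text
t: 7.7
tcp_pos: [0.6294, -0.24, 0.2991]
tcp_rot: [[-0.976, -0.217, -0.001], [-0.217, 0.976, 0.0], [0.001, 0.001, -1.0]]
force: [0.7, 0.5, -1.2]
grip_width: 0.0543
grasp_force: 42.4
t: 8.32
tcp_pos: [0.5749, -0.1586, 0.3224]
tcp_rot: [[-0.987, -0.162, -0.0], [-0.162, 0.987, 0.0], [0.0, 0.0, -1.0]]
force: [0.8, -0.1, -0.6]
grip_width: 0.0546
grasp_force: 42.5
t: 8.95
tcp_pos: [0.5752, -0.16, 0.3221]
tcp_rot: [[-1.0, 0.004, -0.0], [0.004, 1.0, 0.0], [0.0, 0.0, -1.0]]
force: [-0.4, 0.6, -1.5]
grip_width: 0.0542
grasp_force: 42.5
eye 0.74 [318. 225.] [ 0.5376 -0.1592  0.1573] [0.0375 0.0006 0.1648]
eye 0.69 [198.  15.] [ 0.4711 -0.1959  0.1573] [ 0.1039 -0.0363  0.1648]
eye 0.56 [102. 306.] [ 0.569  -0.2411  0.1573] [ 0.0059 -0.0812  0.1648]
small_hole 0.61 [318. 386.] [ 0.605  -0.1597  0.1573] [-0.0299  0.0004  0.1648]
small_hole 0.55 [ 34. 342.] [ 0.5845 -0.27    0.1573] [-0.0098 -0.11    0.1648]
small_hole 0.54 [595. 297.] [ 0.566  -0.0559  0.1573] [0.0096 0.1041 0.1648]
tall_post 0.7 [636. 117.] [0.5018 0.0245 0.054 ] [0.0741 0.1842 0.2681]
short_pin 0.82 [604. 232.] [0.5731 0.0261 0.046 ] [0.0028 0.1861 0.2761]
jig 0.94 [566. 166.] [0.5363 0.0232 0.    ] [0.0395 0.1831 0.3221]
jig 0.61 [196.  15.] [ 0.4356 -0.2403  0.    ] [ 0.1393 -0.0808  0.3221]
hinge 0.71 [317. 225.] [ 0.5666 -0.1602  0.052 ] [ 0.0086 -0.0003  0.2701]
hinge 0.61 [597. 297.] [0.6169 0.0265 0.052 ] [-0.0411  0.1867  0.2701]
```

View pics/w4.png

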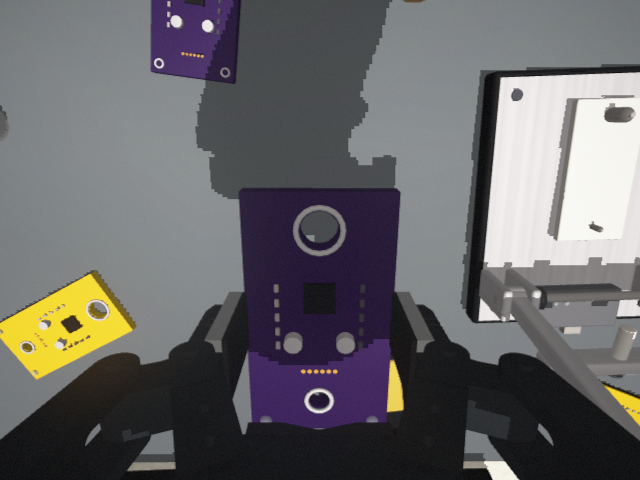

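Eye held at (319,231), small hole (319,401), so the board is centred on the grip. The jig is at right, post tip about (633,115), pin tip about (602,231). I move a bit closer for the fit measurement.

```bash

python3 -m inch '[{"gripper":0.5,"dx":0.7,"dy":0.8,"dz":0,"twist":0},{"gripper":0.5,"dx":0.7,"dy":0.8,"dz":0,"twist":0},{"gripper":0.5,"dx":0,"dy":0.4,"dz":0,"twist":0},{"gripper":0.5,"dx":0,"dy":0,"dz":0,"twist":0},{"gripper":0.5,"dx":0,"dy":0,"dz":0,"twist":0}]' 40 
python3 - <<'E'
from h import *
c=capture("wrist");save(c,"w5.png"); s=status.get_obs(); T=s["tcp_pos"];R=np.array(s["tcp_rot"])
zb=T[2]-.1728+.008
for n,z in [("tall_post",.054),("short_pin",.046),("hinge",.052)]:
    for r in nets.landmark_of(n,"wrist"):
        p=ray(c,r["location"],z); print(n,round(r["confidence"],2),np.round(r["location"]),np.round(p,4),(R.T@(p-T)).round(4))
for uv in [(319,231),(319,401)]:
    p=ray(c,uv,zb);print(p,(R.T@(p-T)).round(4))
a=cv2.imread("pics/w5.png")[60:360,380:640];cv2.imwrite("pics/w5c.png",cv2.resize(a,(520,600),interpolation=cv2.INTER_CUBIC))
E
```

```text
t: 9.93
tcp_pos: [0.5341, -0.1004, 0.3223]
tcp_rot: [[-1.0, 0.005, 0.001], [0.005, 1.0, -0.001], [-0.001, -0.001, -1.0]]
force: [-0.6, 0.4, -1.2]
grip_width: 0.0544
grasp_force: 42.5
tall_post 0.61 [519. 188.] [0.5021 0.0223 0.054 ] [0.0328 0.1228 0.2682]
short_pin 0.75 [504. 286.] [0.5711 0.0259 0.046 ] [-0.0363  0.1267  0.2762]
hinge 0.61 [498. 350.] [0.6164 0.0248 0.052 ] [-0.0815  0.1258  0.2703]
[ 0.49908579 -0.09959238  0.1574363 ] [0.0351 0.0008 0.1648]
[ 0.57156656 -0.09996128  0.1574363 ] [-0.0374  0.0008  0.1648]
```

View pics/w5c.png

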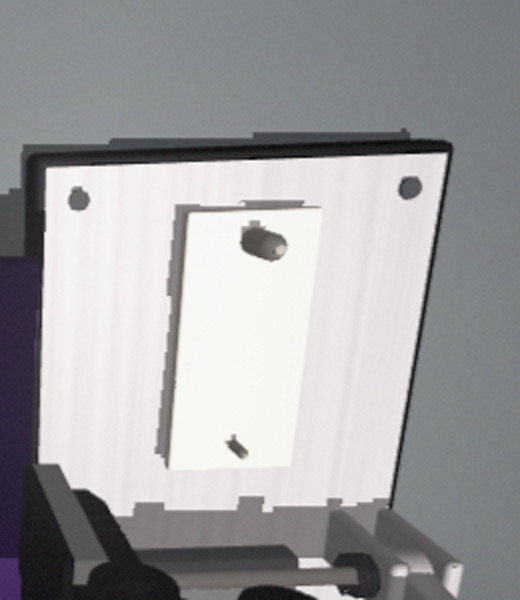

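Post tip at full-image (520,184), pin tip (502,287), plate corners about (474,165),(541,163),(525,293),(464,294).

```bash
python3 - <<'E'
from h import *
c=capture("wrist"); s=status.get_obs();T=s["tcp_pos"]
p=ray(c,(520.,184),.054);q=ray(c,(501.8,287.5),.046);print(p,q,np.linalg.norm((q-p)[:2]),np.degrees(np.arctan2(*(q-p)[1::-1])))
C=np.array([ray(c,u,.036) for u in [(474,165.5),(541,163.5),(525,293),(464.5,294)]]);print(C.round(4),C.mean(0))
for a,b in [(0,3),(1,2)]: print(np.degrees(np.arctan2(*(C[b]-C[a])[1::-1])))
for a,b in [(0,1),(3,2)]: print(np.degrees(np.arctan2(-(C[b]-C[a])[0],(C[b]-C[a])[1])))
E
```

```text
[0.49904774 0.02265557 0.054     ] [0.57108844 0.02441618 0.046     ] 0.07206221037246432 1.3999766147608466
[[4.899e-01 5.000e-04 3.600e-02]
 [4.888e-01 4.350e-02 3.600e-02]
 [5.800e-01 4.650e-02 3.600e-02]
 [5.805e-01 3.600e-03 3.600e-02]] [0.534789   0.02353299 0.036     ]
1.9164725260987563
1.8548304615340683
1.3711618829265007
0.7187460176916611
```

```bash

python3 -m inch '[{"gripper":0.5,"dx":0,"dy":0,"dz":0,"twist":-0.42},{"gripper":0.5,"dx":-0.02,"dy":0.9,"dz":0,"twist":0},{"gripper":0.5,"dx":-0.02,"dy":1,"dz":0,"twist":0},{"gripper":0.5,"dx":-0.02,"dy":1,"dz":0,"twist":0},{"gripper":0.5,"dx":-0.03,"dy":0.9,"dz":0,"twist":0}]' 40 >/dev/null &&
python3 -m inch '[{"gripper":0.5,"dx":0,"dy":0.31,"dz":0.6,"twist":0},{"gripper":0.5,"dx":0,"dy":0,"dz":0.9,"twist":0},{"gripper":0.5,"dx":0,"dy":0,"dz":0.9,"twist":0},{"gripper":0.5,"dx":0,"dy":0,"dz":0.3,"twist":0},{"gripper":0.5,"dx":0,"dy":0,"dz":0,"twist":0}]' 
python3 - <<'E'
from h import *
c=capture("wrist");save(c,"w6.png"); s=status.get_obs(); T=s["tcp_pos"];print(T,proj(c,[.499,.0226,.054]),proj(c,[.571,.0244,.046]))
a=cv2.imread("pics/w6.png")[160:460,200:440];cv2.imwrite("pics/w6c.png",cv2.resize(a,(480,600),interpolation=cv2.INTER_CUBIC))
E
```

```text
t: 11.42
tcp_pos: [0.5328, 0.0234, 0.241]
tcp_rot: [[-1.0, -0.025, -0.001], [-0.025, 1.0, 0.0], [0.001, 0.0, -1.0]]
force: [-0.4, 0.4, 0.2]
grip_width: 0.0543
grasp_force: 42.5
[0.53321051 0.02331712 0.24171784] [np.float64(317.2104128030485), np.float64(219.75245433118818)] [np.float64(317.54389679101075), np.float64(360.0369666579226)]
```

View pics/w6c.png

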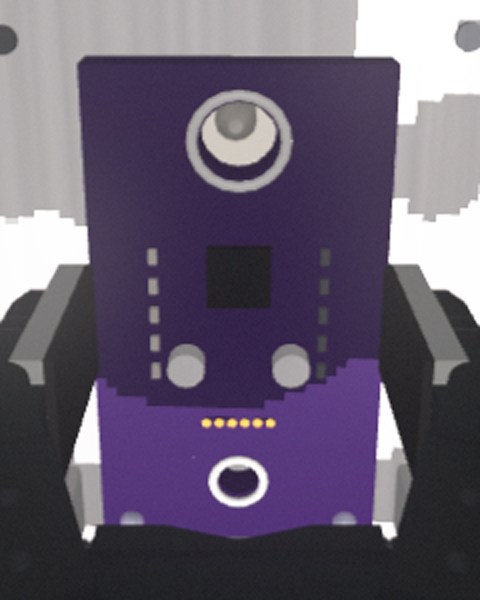

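The post tip shows through the eye at (318,222), where predicted; sideways is centred. Nudge 1.5 mm and lower.

```bash

python3 -m inch '[{"gripper":0.5,"dx":-0.05,"dy":-0.02,"dz":0.2,"twist":0},{"gripper":0.5,"dx":0,"dy":0,"dz":0.2,"twist":0},{"gripper":0.5,"dx":0,"dy":0,"dz":0.2,"twist":0},{"gripper":0.5,"dx":0,"dy":0,"dz":0.15,"twist":0},{"gripper":0.5,"dx":0,"dy":0,"dz":0,"twist":0}]' 40 &&
python3 -m inch '[{"gripper":0.5,"dx":0,"dy":0,"dz":0.12,"twist":0},{"gripper":0.5,"dx":0,"dy":0,"dz":0.1,"twist":0},{"gripper":0.5,"dx":0,"dy":0,"dz":0.08,"twist":0},{"gripper":0.5,"dx":0,"dy":0,"dz":0.05,"twist":0},{"gripper":0.5,"dx":0,"dy":0,"dz":0,"twist":0}]' 
python3 - <<'E'
from h import *
c=capture("wrist");save(c,"w7.png")
E
```

```text
t: 12.1
tcp_pos: [0.5341, 0.0229, 0.2182]
tcp_rot: [[-1.0, -0.025, -0.001], [-0.025, 1.0, 0.0], [0.001, 0.0, -1.0]]
force: [-0.6, 0.2, -0.5]
grip_width: 0.0547
grasp_force: 42.6
t: 12.72
tcp_pos: [0.5344, 0.0229, 0.2085]
tcp_rot: [[-1.0, -0.025, 0.0], [-0.025, 1.0, 0.0], [-0.0, 0.0, -1.0]]
force: [-0.4, 0.0, 3.5]
grip_width: 0.0545
grasp_force: 43.0
```

View pics/w7.png

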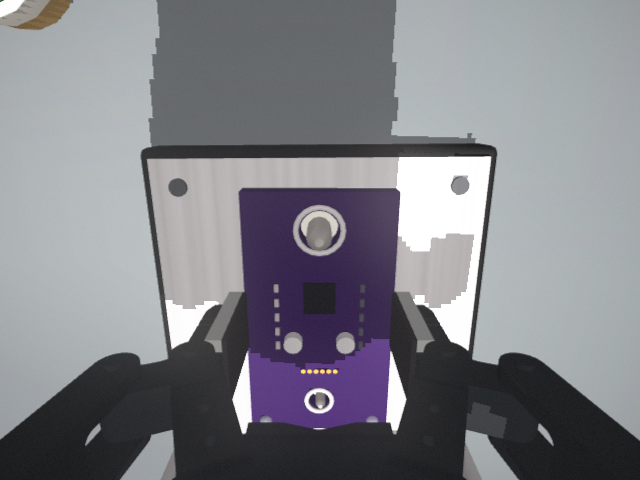

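The post shows through the eye (319,232) and the pin through the small hole (319,400); 3.5 N contact at the seated height. Release and rise.

```bash

python3 -m inch '[{"gripper":0.9,"dx":0,"dy":0,"dz":0,"twist":0},{"gripper":0.9,"dx":0,"dy":0,"dz":0,"twist":0},{"gripper":0.9,"dx":0,"dy":0,"dz":-0.2,"twist":0},{"gripper":0.9,"dx":0,"dy":0,"dz":-0.5,"twist":0},{"gripper":0.9,"dx":0,"dy":0,"dz":-1,"twist":0}]' 40 &&
python3 -m inch '[{"gripper":0.9,"dx":0,"dy":0,"dz":-1,"twist":0},{"gripper":0.9,"dx":0,"dy":0,"dz":-1,"twist":0},{"gripper":0.9,"dx":0,"dy":0,"dz":-1,"twist":0},{"gripper":0.9,"dx":0,"dy":0,"dz":-1,"twist":0},{"gripper":0.9,"dx":0,"dy":0,"dz":-1,"twist":0}]' &&
python3 -m inch '[{"gripper":0.9,"dx":0,"dy":0,"dz":-0.5,"twist":0},{"gripper":0.9,"dx":0,"dy":0,"dz":0,"twist":0}]'
python3 - <<'E'
from h import *
c=capture("wrist");save(c,"w8.png");print(status.get_obs()["joint_positions"])
for n,z in [("front_bar",.2305)]:
  for r in nets.landmark_of(n,"wrist"): print(n,r["confidence"],r["location"],ray(c,r["location"],z).round(4))
E
```

```text
t: 13.4
tcp_pos: [0.534, 0.0229, 0.2596]
tcp_rot: [[-1.0, -0.025, -0.002], [-0.025, 1.0, 0.0], [0.002, 0.0, -1.0]]
force: [0.3, -0.0, 0.4]
grip_width: 0.0767
grasp_force: 0.0
t: 14.02
tcp_pos: [0.5341, 0.0229, 0.4116]
tcp_rot: [[-1.0, -0.025, 0.002], [-0.025, 1.0, -0.0], [-0.002, -0.0, -1.0]]
force: [0.4, 0.1, -0.2]
grip_width: 0.0769
grasp_force: 0.0
t: 14.28
tcp_pos: [0.5346, 0.0229, 0.4255]
tcp_rot: [[-1.0, -0.025, 0.003], [-0.025, 1.0, -0.0], [-0.003, -0.0, -1.0]]
force: [-0.7, 0.2, -0.5]
grip_width: 0.0766
grasp_force: 0.0
[-1.07408538e-01  2.29757336e-01 -1.81240095e-02  1.32244887e+00
  1.00572826e-04 -1.32025650e-01]
```

View pics/w8.png

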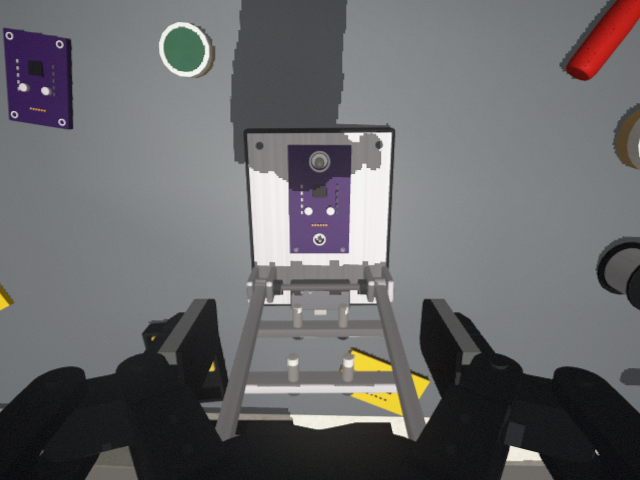

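Board lies flat on the plate, post in eye (319,161), pin in hole (319,239); frame upright, bar hidden under the gripper. Now turn 90° for the bar.

```bash

python3 -m inch '[{"gripper":0.9,"dx":0,"dy":0,"dz":-0.2,"twist":-1},{"gripper":0.9,"dx":0,"dy":0,"dz":0,"twist":-1},{"gripper":0.9,"dx":0,"dy":0,"dz":0,"twist":-1},{"gripper":0.9,"dx":0,"dy":0,"dz":0,"twist":-1},{"gripper":0.9,"dx":0,"dy":0,"dz":0,"twist":-1}]' 40 >/dev/null &&
python3 -m inch '[{"gripper":0.9,"dx":0,"dy":0,"dz":0,"twist":-1},{"gripper":0.9,"dx":0,"dy":0,"dz":0,"twist":-1},{"gripper":0.9,"dx":0,"dy":0,"dz":0,"twist":-1},{"gripper":0.9,"dx":0,"dy":0,"dz":0,"twist":-1},{"gripper":0.9,"dx":0,"dy":0,"dz":0,"twist":-1}]' >/dev/null &&
python3 -m inch '[{"gripper":0.9,"dx":0,"dy":0,"dz":0,"twist":-1},{"gripper":0.9,"dx":0,"dy":0,"dz":0,"twist":-1},{"gripper":0.9,"dx":0,"dy":0,"dz":0,"twist":-1},{"gripper":0.9,"dx":0,"dy":0,"dz":0,"twist":-1},{"gripper":0.9,"dx":0,"dy":0,"dz":0,"twist":-1}]' >/dev/null &&
python3 -m inch '[{"gripper":0.9,"dx":0,"dy":0,"dz":0,"twist":-1},{"gripper":0.9,"dx":0,"dy":0,"dz":0,"twist":-1},{"gripper":0.9,"dx":0,"dy":0,"dz":0,"twist":-1},{"gripper":0.9,"dx":0,"dy":0,"dz":0,"twist":-1},{"gripper":0.9,"dx":0,"dy":0,"dz":0,"twist":-1}]' >/dev/null &&
python3 -m inch '[{"gripper":0.9,"dx":0,"dy":0,"dz":0,"twist":-1},{"gripper":0.9,"dx":0,"dy":0,"dz":0,"twist":-1},{"gripper":0.9,"dx":0,"dy":0,"dz":0,"twist":-0.5},{"gripper":0.9,"dx":0,"dy":0,"dz":0,"twist":0}]' &&
python3 -m inch '[{"gripper":0.9,"dx":0,"dy":-0.8,"dz":0,"twist":0},{"gripper":0.9,"dx":0,"dy":-1,"dz":0,"twist":0},{"gripper":0.9,"dx":0,"dy":-1,"dz":0,"twist":0},{"gripper":0.9,"dx":0,"dy":-0.6,"dz":0,"twist":0},{"gripper":0.9,"dx":0,"dy":0,"dz":0,"twist":0}]'
python3 - <<'E'
from h import *
c=capture("wrist");save(c,"w9.png")
for n,z in [("front_bar",.2305)]:
  for r in nets.landmark_of(n,"wrist"): print(n,r["confidence"],r["location"],ray(c,r["location"],z).round(4))
c=capture("scene")
for r in nets.landmark_of("front_bar","scene"): print(r["confidence"],r["location"])
for x in [.63,.638,.645]: print(x,proj(c,[x,.0255,.2305]))
E
```

```text
t: 17.38
tcp_pos: [0.5343, 0.0229, 0.4293]
tcp_rot: [[0.024, -1.0, -0.002], [-1.0, -0.024, 0.0], [-0.0, 0.002, -1.0]]
force: [-0.0, -1.2, -0.6]
grip_width: 0.0768
grasp_force: 0.0
t: 18.0
tcp_pos: [0.6372, 0.0253, 0.429]
tcp_rot: [[0.024, -1.0, -0.001], [-1.0, -0.024, 0.0], [-0.0, 0.001, -1.0]]
force: [-1.1, -0.2, -0.6]
grip_width: 0.077
grasp_force: 0.0
front_bar 0.59 [312.7, 284.3] [0.6394 0.0268 0.2305]
0.89 [381.4, 168.6]
0.45 [348.0, 234.8]
0.63 [np.float64(376.83034807336344), np.float64(164.51552920495146)]
0.638 [np.float64(380.4782549728569), np.float64(165.7796054184302)]
0.645 [np.float64(383.6934159034443), np.float64(166.89372608182381)]
```

View pics/w9.png

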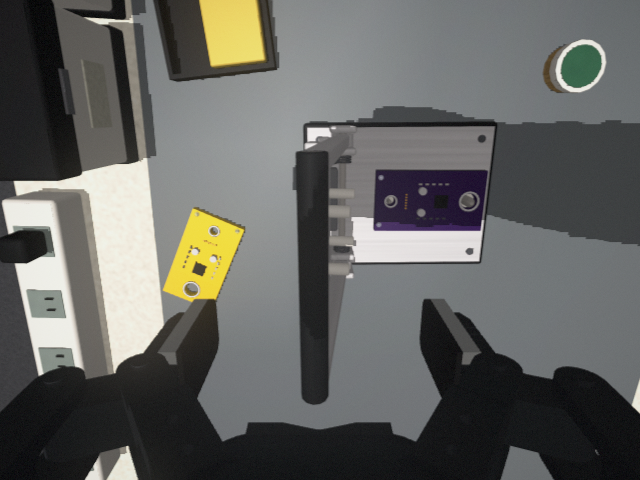

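Bar runs vertically in the image at column 313 between the fingers (pads at 217 and 422), so it is centred to about 2 mm. Lower and pinch.

```bash

python3 -m inch '[{"gripper":0.9,"dx":0,"dy":-0.07,"dz":0.5,"twist":0},{"gripper":0.9,"dx":0,"dy":0,"dz":0.6,"twist":0},{"gripper":0.5,"dx":0,"dy":0,"dz":0.4,"twist":0},{"gripper":0.2,"dx":0,"dy":0,"dz":0,"twist":0},{"gripper":0.05,"dx":0,"dy":0,"dz":0,"twist":0}]' 30 &&
python3 -m inch '[{"gripper":0.05,"dx":0,"dy":0,"dz":0,"twist":0},{"gripper":0.05,"dx":0,"dy":0,"dz":0,"twist":0},{"gripper":0.05,"dx":0,"dy":0,"dz":0,"twist":0}]' 30
python3 - <<'E'
import numpy as np
h=np.array([.615,.0255])
# arc deltas per 0.15rad in units: dy (=-x world), dz(=-z world)
th=np.append(np.arange(1.7,0.05,-.15),0.0)
x=.615-.18*np.cos(th);z=.052+.18*np.sin(th)
for i in range(1,len(th)): print(th[i].round(2),x[i].round(4),(z[i]+.1).round(4),"dy %.2f dz %.2f"%(-(x[i]-x[i-1])/.03,-(z[i]-z[i-1])/.03))
E
```

```text
t: 18.82
tcp_pos: [0.6385, 0.0255, 0.3856]
tcp_rot: [[0.025, -1.0, 0.001], [-1.0, -0.025, 0.0], [-0.0, -0.001, -1.0]]
force: [0.3, 0.4, 0.1]
grip_width: 0.0222
grasp_force: 0.0
t: 19.2
tcp_pos: [0.6389, 0.0254, 0.386]
tcp_rot: [[0.025, -1.0, 0.002], [-1.0, -0.025, -0.0], [0.0, -0.002, -1.0]]
force: [1.5, 0.2, 2.0]
grip_width: 0.0129
grasp_force: 29.5
1.55 0.6113 0.332 dy 0.90 dz -0.05
1.4 0.5844 0.3294 dy 0.90 dz 0.09
1.25 0.5582 0.3228 dy 0.87 dz 0.22
1.1 0.5334 0.3124 dy 0.83 dz 0.35
0.95 0.5103 0.2984 dy 0.77 dz 0.47
0.8 0.4896 0.2811 dy 0.69 dz 0.58
0.65 0.4717 0.2609 dy 0.60 dz 0.67
0.5 0.457 0.2383 dy 0.49 dz 0.75
0.35 0.4459 0.2137 dy 0.37 dz 0.82
0.2 0.4386 0.1878 dy 0.24 dz 0.87
0.0 0.435 0.152 dy 0.12 dz 1.19
```

```bash

python3 -m inch '[{"gripper":0.05,"dx":0,"dy":0.45,"dz":-0.04,"twist":0},{"gripper":0.05,"dx":0,"dy":0.45,"dz":-0.01,"twist":0},{"gripper":0.05,"dx":0,"dy":0.45,"dz":0.03,"twist":0},{"gripper":0.05,"dx":0,"dy":0.45,"dz":0.06,"twist":0},{"gripper":0.05,"dx":0,"dy":0.87,"dz":0.22,"twist":0}]' 30 &&
python3 -m inch '[{"gripper":0.05,"dx":0,"dy":0.83,"dz":0.35,"twist":0},{"gripper":0.05,"dx":0,"dy":0.77,"dz":0.47,"twist":0},{"gripper":0.05,"dx":0,"dy":0.69,"dz":0.58,"twist":0},{"gripper":0.05,"dx":0,"dy":0,"dz":0,"twist":0}]' 30
python3 - <<'E'
from h import *
s=status.get_obs();T=s["tcp_pos"];print(T,s["force"],np.hypot(T[0]-.615,T[2]-.155-.052),np.arctan2(T[2]-.207,.615-T[0]))
E
```

```text
t: 19.82
tcp_pos: [0.5594, 0.0232, 0.3788]
tcp_rot: [[0.025, -1.0, 0.006], [-1.0, -0.025, -0.001], [0.001, -0.006, -1.0]]
force: [1.4, -1.2, 2.8]
grip_width: 0.0127
grasp_force: 30.7
t: 20.32
tcp_pos: [0.4885, 0.0213, 0.3347]
tcp_rot: [[0.024, -1.0, -0.001], [-1.0, -0.024, -0.002], [0.002, 0.001, -1.0]]
force: [0.4, -3.9, 1.0]
grip_width: 0.0128
grasp_force: 31.4
[0.48847428 0.02127586 0.33473012] [ 0.35690387 -3.92368058  1.038508  ] 0.17978803931528647 0.7901350887744083
```

Following the arc cleanly at 0.79 rad. Continue down.

```bash

python3 -m inch '[{"gripper":0.05,"dx":0,"dy":0.6,"dz":0.67,"twist":0},{"gripper":0.05,"dx":0,"dy":0.49,"dz":0.75,"twist":0},{"gripper":0.05,"dx":0,"dy":0.37,"dz":0.82,"twist":0},{"gripper":0.05,"dx":0,"dy":0.24,"dz":0.87,"twist":0},{"gripper":0.05,"dx":0,"dy":0,"dz":0,"twist":0}]' 40 &&
python3 -m inch '[{"gripper":0.05,"dx":0,"dy":0.07,"dz":0.4,"twist":0},{"gripper":0.05,"dx":0,"dy":0.03,"dz":0.4,"twist":0},{"gripper":0.05,"dx":0,"dy":0.01,"dz":0.3,"twist":0},{"gripper":0.05,"dx":0,"dy":0,"dz":0,"twist":0}]' 60
python3 - <<'E'
from h import *
s=status.get_obs();T=s["tcp_pos"];print(T,s["force"],np.hypot(T[0]-.615,T[2]-.155-.052),np.arctan2(T[2]-.207,.615-T[0]))
E
```

```text
t: 20.95
tcp_pos: [0.4397, 0.02, 0.2419]
tcp_rot: [[0.024, -1.0, 0.002], [-1.0, -0.024, -0.001], [0.001, -0.002, -1.0]]
force: [2.1, -3.9, 1.7]
grip_width: 0.0128
grasp_force: 41.2
t: 21.45
tcp_pos: [0.4364, 0.02, 0.2089]
tcp_rot: [[0.024, -1.0, 0.002], [-1.0, -0.024, -0.001], [0.001, -0.002, -1.0]]
force: [1.7, -5.5, 5.7]
grip_width: 0.0122
grasp_force: 60.4
[0.4363568  0.01999675 0.20889485] [ 1.70740271 -5.45486633  5.67992889] 0.1786532538330947 0.010606509629098952
```

```bash

python3 -m inch '[{"gripper":0.05,"dx":0.02,"dy":0,"dz":0.06,"twist":0},{"gripper":0.05,"dx":0.02,"dy":0,"dz":0.06,"twist":0},{"gripper":0.05,"dx":0,"dy":0,"dz":0,"twist":0}]' 60 &&
python3 -m inch '[{"gripper":0.05,"dx":0,"dy":0,"dz":0.04,"twist":0},{"gripper":0.05,"dx":0,"dy":0,"dz":0,"twist":0}]' 60
python3 - <<'E'
from h import *
c=capture("scene");a=cv2.cvtColor(c["color"],cv2.COLOR_RGB2BGR)[150:350,200:460]
cv2.imwrite("pics/s2.png",cv2.resize(a,(780,600),interpolation=cv2.INTER_CUBIC))
E
```

```text
t: 21.82
tcp_pos: [0.4363, 0.0195, 0.2071]
tcp_rot: [[0.025, -1.0, 0.003], [-1.0, -0.025, 0.001], [-0.001, -0.003, -1.0]]
force: [-3.3, -0.3, 22.0]
grip_width: 0.0121
grasp_force: 62.1
t: 22.08
tcp_pos: [0.4362, 0.0196, 0.2067]
tcp_rot: [[0.025, -1.0, 0.003], [-1.0, -0.025, 0.001], [-0.001, -0.003, -1.0]]
force: [-5.9, 0.3, 30.2]
grip_width: 0.0118
grasp_force: 63.0
```

View pics/s2.png

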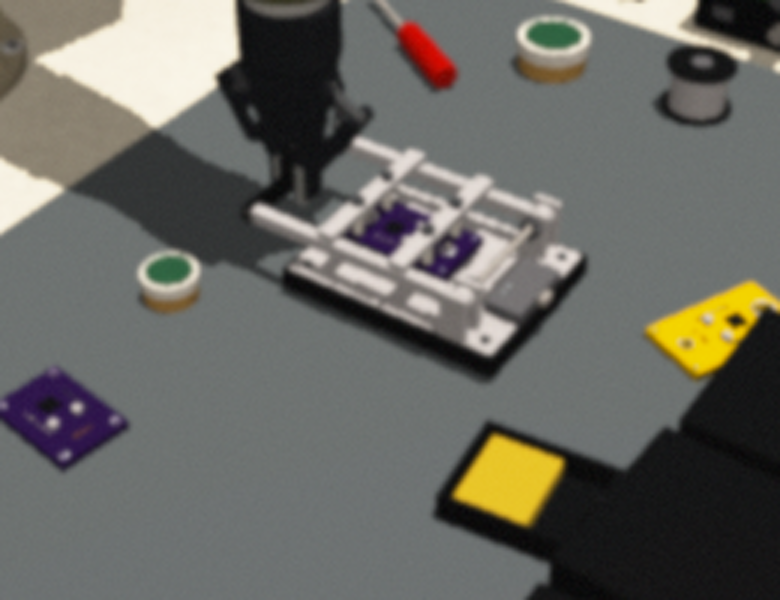

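The frame lies level on the board (bridges at about (395,200) and (450,220) of the crop), the bar is held, and the force rises steeply against the stop at 30 N. It's fully down.

```bash
python3 -c "
from cell import robot
print(robot.hand_in())"
```

```text
the job is handed in; nothing more can be done
None
```

The purple badge board is on the jig, components up, with its eye over the tall post and its small hole over the short pin. I let go of it, then swung the press frame down to its stop, and the robot is still holding the frame there with about 30 N; I judged it fully home from that force, not from the sprung plate's travel. The job was handed in at about 22 s, with no verdict returned.

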